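Reset the tripped breaker and start the dust extractor

ROBOT

A 6-joint arm with a two-finger parallel gripper is mounted at the origin on the work surface. World frame = base frame: x ahead of the robot, y to its left, z up, the work surface at z = 0. Lengths are in m, angles in rad, forces in N, time in s.
With the tool pointing down it reaches from about 0.375 to 0.975 m from the base axis. Payload 3.8 kg.
Tool frame: the origin (TCP) lies at the centre of the arm's flange, where the gripper is bolted on; the fingertips stand 166 mm ahead of it and the grasp point (between the pads) lies env.grasp_offset ahead of it (env.grasp_offset is the distance from the TCP to the grasp point, in m); z points along the fingers, y is the line along which they close (so a half turn about z gives the same grasp; the last joint's range is limited). The gripper opens to 88 mm and grips with 3 to 60 N. Pads are 18 mm wide; open, the fingers measure 123 mm over their backs; the gripper's body (75 mm by 187 mm) begins 45 mm behind the grasp point.
Start: joints at [-1.284, 0.264, 1.604, -0, 1.274, -0.037], TCP at [0.215, -0.64, 0.405] pointing down, gripper open.
Joint ranges: [-2.63, 2.63], [-0.94, 2.18], [0.31, 2.57], [-1.31, 4.45], [0, 2.66], [-2.55, 2.55]. Speed limits (rad/s): [2.57, 2.57, 3.14, 3.14, 3.14, 3.14].

INTERFACE

Orientations are given as [roll, pitch, yaw] about the fixed x, y, z axes, in that order (R = Rz(yaw) Ry(pitch) Rx(roll)).
In Python, from rig import env gives the robot as it stands.
- The arm moves only by the shell command python3 -m inch 'ROWS' [OPENING] [FORCE]. ROWS is JSON, a list of rows, each an object of numbers: "x", "y", "z": the shift along the tool's x, y, z in mm; "yaw": the turn about the tool's z in degrees. In form: [{"x": .., "y": .., "z": .., "yaw": ..}, ...]. A call has 1 to 12 rows; each row shifts and turns the commanded pose from where the row before left it, along the tool's axes as they then stand; what a row does not reach is not made up. A row lasts 1/10 s, in which the tool goes at most 50 mm and 8.59 degrees, less where a joint would pass 70% of its speed; a pose out of reach is approached as far as the arm can. A call is refused whole if a number of a shift passes 50 or a number of a turn 8.59, either way. A call with a gripper value outside its range is refused whole. OPENING is the closure in counts, from 0 (fully open) to 255 (shut), set as the call begins (- or left out, the last holds). The fingers move at their own pace and stop on an object; FORCE is the grip in N (left out, the last holds). Time passes only in rows, so rows that do not move let the fingers close. It gives the time, the measured TCP pose, the force, the opening and the grip force at its end, in the units of the state.
- env.observe(): the state, without advancing time (a new reading comes with each control period).
- env.read_camera(name): name is "scene" or "top"; returns a dict with "frame" (400x640x3 uint8, red, green, blue), "z_map" (400x640 float32, m along the optical axis (not along the pixel's ray), 0 where there is no reading), "fx", "fy", "cx", "cy" (pixels), "k1" (the pictures are not rectified: a ray, as slopes to the right and down, at radius r is drawn at 1 + k1 r^2 times it, then the intrinsics apply), "extrinsics" (4x4, takes a point from camera to world coordinates). Camera axes: x right, y up, looking along -z (the intrinsics and any distortion apply to the point x, -y, -z); pixel columns grow to the right and rows downward; lengths in m; the calibration is good to about 2 mm. A picture is of the moment at which its call begins.
- env.close_job(): hands the job in; it is judged then, once.
Trained networks look in a picture, given as the dict that the camera call returned (one of the last four; its "shot" number tells which), for a name from the list of things; names that differ only in an ending like _2 or _b are one class to them, and where a whole thing is asked for, a point or a joint stands for the part that bears it (a point fixed in the world has none). Each returns a list of dicts, best first, with "score" (0 to 1); they miss things now and then, are a little off and sometimes report something else, mostly with a low value. They report only what shows in the picture. A call takes as long as a camera call.
- env.cut_out(picture, name): "mask" (400x640 bool, what is visible of it) and "xy" ([column, row] in pixels, amid what is visible of it).
The state is a dict: "clock": time; "joint_positions": joint angles; "dq": joint speeds; "tau": joint torques, N m; "tool_pos": TCP position; "orientation": TCP orientation; "contact_force": force on the tool from outside, world axes, zero at the start; "moment": the same for the moment, N m; "finger_gap": finger opening in m; "gripper_force": force on a finger pad.
Only numpy, scipy, OpenCV 4.12 (cv2) and the standard library are available. Lean on these libraries where they do the work, as an engineer would, in place of code of your own. Each camera call takes 0.05 s, during which the arm holds its last target. There are 200 camera calls.

TASK

On the switch box, gently push the blue breaker button home with a fingertip so that it stays in; only then press the green start button fully down for a moment, let it spring back, and withdraw. Use only light fingertip pressure, do not touch the yellow and white breakers or the red stop button, and leave everything that lies on and around the box where it is.

Things in the scene. Friction and masses are not known exactly. Their poses are not given: they have to be found in the camera images.
- panel: the switch box: grey flat-topped box fixed to the bench, 190 (its x) x 350 (its y) x 70 mm tall; origin at the centre of its underside on the bench, z up. Five round push buttons stand on its top: three breaker buttons in a row on the far half (its x +40 mm, 70 mm apart), start and stop on the near half (its x -40 mm, 80 mm apart). Which breaker is in which place, and which of start and stop is left, vary, as do the box's place and yaw
- blue_breaker (a joint): travel of the blue breaker button, m: 0 sprung out as at the start, 0.010 pushed fully home. It must be pushed home. It slides straight down with about 3 N, has no spring, and stays where it is left
- blue_breaker_top (a point): centre of the top face of the blue breaker button (a blue cap, 28 mm across); it stands 96 mm above the bench when out, 86 mm when home; moves with the button
- blue_breaker_base: the blue breaker: fixed black collar, 42 mm across, 12 mm tall, that carries the button; origin at the centre of its underside on the box's top, z up
- yellow_breaker (a joint): travel of the yellow breaker button, m: 0 sprung out as at the start, 0.010 pushed fully home. It must stay out. It slides straight down with about 3 N, has no spring, and stays where it is left
- yellow_breaker_top (a point): centre of the top face of the yellow breaker button (a yellow cap, 28 mm across); it stands 96 mm above the bench when out, 86 mm when home; moves with the button
- yellow_breaker_base: the yellow breaker: fixed black collar, 42 mm across, 12 mm tall, that carries the button; origin at the centre of its underside on the box's top, z up
- white_breaker (a joint): travel of the white breaker button, m: 0 sprung out as at the start, 0.010 pushed fully home. It must stay out. It slides straight down with about 3 N, has no spring, and stays where it is left
- white_breaker_top (a point): centre of the top face of the white breaker button (a white cap, 28 mm across); it stands 96 mm above the bench when out, 86 mm when home; moves with the button
- white_breaker_base: the white breaker: fixed black collar, 42 mm across, 12 mm tall, that carries the button; origin at the centre of its underside on the box's top, z up
- green_start (a joint): travel of the green start button, m: 0 up, 0.006 fully down; to be pressed. A spring brings it back up: it starts to move at 1.5 N and is fully down at 5 N
- green_start_top (a point): centre of the top face of the green start button (a green cap, 32 mm across), 92 mm above the bench when up; moves with the button
- green_start_base: the green start button with its fixed grey collar, 48 mm across, 12 mm tall; origin at the centre of its underside on the box's top, z up
- red_stop (a joint): travel of the red stop button, m: 0 up, 0.006 fully down; to be left alone. A spring brings it back up: it starts to move at 1.5 N and is fully down at 5 N
- red_stop_top (a point): centre of the top face of the red stop button (a red cap, 32 mm across), 92 mm above the bench when up; moves with the button
- red_stop_base: the red stop button with its fixed grey collar, 48 mm across, 12 mm tall; origin at the centre of its underside on the box's top, z up
- screw_jar: small jar with a brass cap, 34 mm across, 45 mm tall, standing on the switch box near its +y end; loose, leave alone; origin at the centre of its underside
- tape_measure: orange tape measure, 50 x 28 x 34 mm, lying on the switch box near its -y end; loose, leave alone; origin at the centre of its underside
- glue_bottle: white glue bottle, 56 mm across, 150 mm tall, on the bench at the box's +y side; loose, leave alone; origin at the centre of its underside
- tape_roll: yellow roll of tape, 90 mm across, 24 mm tall, on the bench at the box's +y side; loose, leave alone; origin at the centre of its underside
- mug: blue mug, 80 mm across, 90 mm tall, on the bench at the box's -y side; loose, leave alone; origin at the centre of its underside
- screwdriver: wooden-handled screwdriver lying on the bench on the robot's side of the box; loose, leave alone; origin at the underside of its middle
- paint_can: red-labelled paint tin, 66 mm across, 100 mm tall, on the bench behind the box; loose, leave alone; origin at the centre of its underside
- offcut: pale wood offcut, 45 x 110 x 30 mm, on the bench behind the box; loose, leave alone; origin at the centre of its underside

How it is judged:
On the way, in this order (a step that is already met when the one before it is completed fails the run):
1. the blue breaker is pushed home (at least 8 of its 10 mm) (value of joint blue_breaker above 0.008 m), for 0.1 s.
2. the green start button is pressed down (at least 4 of its 6 mm) (value of joint green_start above 0.004 m), for 0.05 s.
At the end, for the whole second after the job is handed in: The blue breaker is in by at least 8 of 10 mm, the green start button is back up (within 1 mm), the yellow and white breakers are still out (within 2 mm), the red stop is up (within 1.5 mm), and every loose thing rests within 12 mm of where it stood (value of joint blue_breaker above 0.008 m and value of joint green_start below 0.001 m and value of joint each of yellow_breaker, white_breaker below 0.002 m and value of joint red_stop below 0.0015 m and distance of each of screw_jar, tape_measure, glue_bottle, tape_roll, mug, screwdriver, paint_can, offcut from where it was at the start of the episode below 0.012 m and linear speed of each of screw_jar, tape_measure, glue_bottle, tape_roll, mug, screwdriver, paint_can, offcut below 0.02 m/s); the robot touches nothing.
It fails at once if start pressed (beyond 2 mm) before the blue breaker was home (value of joint green_start above 0.002 m and value of joint blue_breaker below 0.008 m).
It fails at once if a yellow or white breaker or the red stop pushed (2 mm) or pressed on by the fingers (over 2 N) (value of joint any of yellow_breaker, white_breaker, red_stop above 0.002 m or contact force between the fingers and yellow_breaker_base above 2 N or contact force between the fingers and white_breaker_base above 2 N or contact force between the fingers and red_stop_base above 2 N).
It fails at once if the blue or green button pushed harder than 30 N (contact force between the fingers and blue_breaker_base above 30 N or contact force between the fingers and green_start_base above 30 N).
It fails at once if a bystander lifted, carried or shoved more than 12 mm (distance of any of screw_jar, tape_measure, glue_bottle, tape_roll, mug, screwdriver, paint_can, offcut from where it was at the start of the episode above 0.012 m).
It also fails if it takes over 35 s, if anything falls off the work surface, if the arm or the gripper's body presses on something with over 40 N, if the wrist force passes 120 N, or if a joint passes its speed limit or range.

## Working session

There is one attempt and no reset: what is moved stays moved. The work goes in short steps, Python scripts to look and compute and a shell command to move; the robot and the scene stay as the last step left them, time stands still between calls to the robot, and variables do not carry over. Pictures are saved under pics/ and viewed, at most 10 in all, crops included, and the job is handed in when it is done.

```bash
mkdir -p pics
cat > h.py <<'E'
import numpy as np, cv2
from rig import env
def world(p,mask=None,uv=None):
    if mask is not None:
        v,u=np.nonzero(mask&(p["z_map"]>0))
    else:
        u,v=np.array([uv[0]]),np.array([uv[1]])
    d=p["z_map"][v.astype(int),u.astype(int)]
    xd=(u-p["cx"])/p["fx"]; yd=(v-p["cy"])/p["fy"]
    x,y=xd.copy(),yd.copy()
    for _ in range(20):
        s=1+p["k1"]*(x*x+y*y); x,y=xd/s,yd/s
    P=np.stack([x*d,-y*d,-d,np.ones_like(d)])
    return (np.array(p["extrinsics"])@P)[:3].T
E
python3 - <<'E'
from h import *
s=env.observe(); print(s["tool_pos"],s["orientation"],s["contact_force"],s["finger_gap"],s["clock"],env.grasp_offset)
for n in("top","scene"):
    p=env.read_camera(n); cv2.imwrite(f"pics/{n}0.png",p["frame"][:,:,::-1])
    print(n,np.round(np.array(p["extrinsics"])[:3,3],3))
    for t in ["blue_breaker_top","yellow_breaker_top","white_breaker_top","green_start_top","red_stop_top","screw_jar","tape_measure","glue_bottle","mug","paint_can"]:
        for r in env.cut_out(p,t)[:2]:
            if r["score"]<.3: continue
            w=world(p,mask=r["mask"]); 
            if len(w)==0: continue
            hi=w[w[:,2]>np.percentile(w[:,2],90)-.006]
            print(t,round(r["score"],2),np.round(r["xy"]),len(w),"med",np.round(np.median(w,0),3),"top",np.round((hi.min(0)+hi.max(0))/2,3),np.round(np.ptp(hi,0),3))
E
```

```text
[ 0.21465873 -0.63959245  0.40339041] [-3.13936280e+00 -8.83217813e-05  3.23785732e-01] [0.09403289 0.34222441 0.52333095] 0.08823632352903378 0.0 0.1473
top [0.364 0.038 1.242]
blue_breaker_top 0.6 [322. 187.] 97 med [0.616 0.029 0.095] top [0.616 0.029 0.096] [0.027 0.026 0.008]
yellow_breaker_top 0.5 [356. 186.] 82 med [ 0.62  -0.042  0.096] top [ 0.62  -0.042  0.096] [0.023 0.023 0.008]
green_start_top 0.52 [370. 212.] 157 med [ 0.543 -0.089  0.091] top [ 0.546 -0.089  0.093] [0.031 0.029 0.009]
red_stop_top 0.7 [370. 211.] 129 med [ 0.546 -0.089  0.091] top [ 0.546 -0.089  0.093] [0.031 0.029 0.008]
red_stop_top 0.48 [339. 217.] 125 med [ 0.539 -0.009  0.092] top [ 0.539 -0.01   0.093] [0.03  0.028 0.009]
screw_jar 0.52 [295. 187.] 129 med [0.615 0.106 0.114] top [0.618 0.105 0.116] [0.027 0.028 0.008]
glue_bottle 0.97 [243. 192.] 526 med [0.596 0.231 0.1  ] top [0.605 0.239 0.15 ] [0.025 0.025 0.011]
mug 0.95 [461. 173.] 1017 med [ 0.653 -0.34   0.045] top [ 0.649 -0.333  0.09 ] [0.083 0.079 0.013]
paint_can 0.67 [320. 144.] 627 med [0.73  0.046 0.098] top [0.742 0.045 0.101] [
[... 825 characters left out ...]
 158.] 99 med [ 0.542 -0.005  0.091] top [ 0.542 -0.005  0.092] [0.027 0.027 0.008]
screw_jar 0.86 [345. 201.] 281 med [0.63  0.111 0.109] top [0.623 0.11  0.114] [0.031 0.029 0.01 ]
tape_measure 0.86 [222. 166.] 321 med [ 0.632 -0.185  0.1  ] top [ 0.625 -0.187  0.103] [0.028 0.047 0.009]
tape_measure 0.44 [250. 177.] 268 med [ 0.636 -0.106  0.084] top [ 0.63  -0.11   0.095] [0.028 0.028 0.01 ]
glue_bottle 0.69 [404. 218.] 1046 med [0.624 0.241 0.092] top [0.609 0.241 0.147] [0.028 0.025 0.013]
mug 0.82 [165. 166.] 1598 med [ 0.656 -0.333  0.054] top [ 0.65  -0.329  0.087] [0.082 0.082 0.014]
paint_can 0.83 [300. 245.] 1262 med [0.759 0.054 0.091] top [0.744 0.048 0.1  ] [0.059 0.06  0.011]
```

```bash
python3 -c "
import cv2
for n,b in(('top',(200,110,500,270)),('scene',(140,120,440,280))):
    i=cv2.imread(f'pics/{n}0.png')[b[1]:b[3],b[0]:b[2]]
    cv2.imwrite(f'pics/{n}0c.png',cv2.resize(i,None,fx=2.6,fy=2.6,interpolation=cv2.INTER_CUBIC))"
```

```text
(no output)
```

View pics/top0c.png

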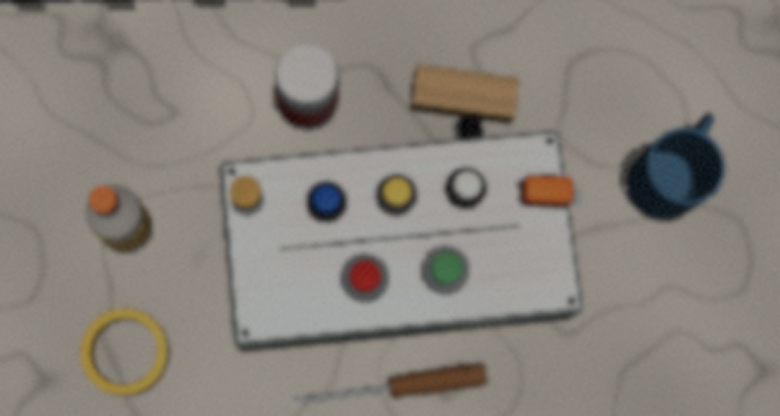

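View pics/scene0c.png

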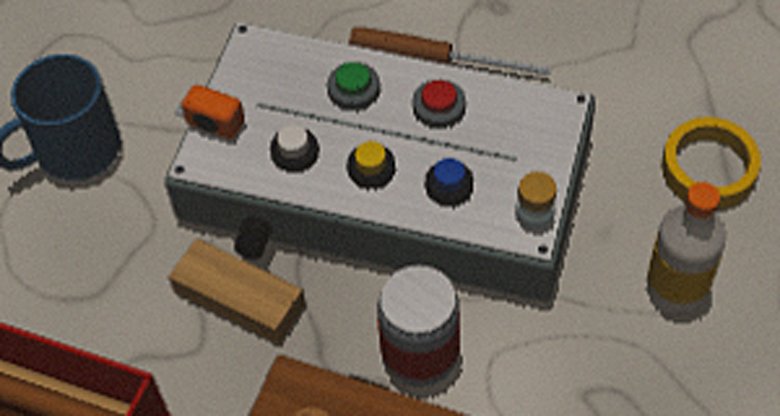

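The pictures agree. In the top view, left is +y. In the far row, blue is at about (0.617, 0.031), yellow is in the middle and white is on the right. Red is at (0.541, -0.007) and green at (0.547, -0.088), so the detections I reject are the ones naming red as green or blue as green. I'll close the fingers and move high over blue.

```bash
python3 -m inch '[{"x":15,"y":-12},{"x":30,"y":-26},{"x":30,"y":-26},{"x":30,"y":-26},{"x":30,"y":-26},{"x":30,"y":-26},{"x":30,"y":-26},{"x":30,"y":-26},{"x":30,"y":-26},{"x":30,"y":-26},{"x":30,"y":-26},{"x":30,"y":-26}]' 255 10
python3 -m inch '[{"x":30,"y":-26},{"x":30,"y":-26},{"x":30,"y":-26},{"x":30,"y":-26},{"x":30,"y":-26},{"x":30,"y":-26},{"x":30,"y":-26},{"x":20,"y":-18},{"x":10,"y":-8},{"z":0},{"z":0},{"z":0}]'
cat > t.py <<'E'
from h import *
import sys
s=env.observe(); p=np.array(s["tool_pos"]); r,pi,y=s["orientation"]
from scipy.spatial.transform import Rotation as R
M=R.from_euler("xyz",s["orientation"]).as_matrix()
t=np.array([float(a) for a in sys.argv[1:4]])
tip=p+M[:,2]*.166
print("t",s["clock"],"tip",np.round(tip,4),"rpy",np.round(s["orientation"],4),"tool delta mm",np.round(M.T@(t-tip)*1000,1),"F",np.round(s["contact_force"],2),"gap",s["finger_gap"])
E
python3 t.py 0.617 0.031 0.096
```

```text
t 1.1 tip [ 0.2148 -0.6399  0.2387] rpy [-3.1416 -0.      0.3238] tool delta mm [ 594.8 -508.1  142.7] F [ 0.63  0.36 -0.9 ] gap 0.08820753943268944validation failed for argument at $[0]...
validation failed for argument at $[0]...
```

Each row seems to need all four keys.

```bash
python3 -m inch '[{"x":15,"y":-12,"z":0,"yaw":0},{"x":30,"y":-26,"z":0,"yaw":0},{"x":30,"y":-26,"z":0,"yaw":0},{"x":30,"y":-26,"z":0,"yaw":0},{"x":30,"y":-26,"z":0,"yaw":0},{"x":30,"y":-26,"z":0,"yaw":0},{"x":30,"y":-26,"z":0,"yaw":0},{"x":30,"y":-26,"z":0,"yaw":0},{"x":30,"y":-26,"z":0,"yaw":0},{"x":30,"y":-26,"z":0,"yaw":0},{"x":20,"y":-18,"z":0,"yaw":0},{"x":10,"y":-8,"z":0,"yaw":0}]' 255 10
python3 t.py 0.617 0.031 0.096
```

```text
clock: 2.3
tool_pos: [0.4274, -0.2788, 0.4048]
orientation: [-3.141, -0.001, 0.327]
contact_force: [0.0, -0.2, -0.0]
finger_gap: 0.0004
gripper_force: 0.0
t 2.3 tip [ 0.4275 -0.2787  0.2388] rpy [-3.141e+00 -6.000e-04  3.267e-01] tool delta mm [ 278.8 -232.4  143.1] F [ 0.04 -0.22 -0.05] gap 0.0004060670303324862
```

```bash
python3 -m inch '[{"x":15,"y":-12,"z":0,"yaw":0},{"x":30,"y":-25,"z":0,"yaw":0},{"x":30,"y":-25,"z":0,"yaw":0},{"x":30,"y":-25,"z":5,"yaw":0},{"x":30,"y":-25,"z":5,"yaw":0},{"x":30,"y":-25,"z":10,"yaw":0},{"x":30,"y":-25,"z":20,"yaw":0},{"x":30,"y":-25,"z":20,"yaw":0},{"x":30,"y":-25,"z":20,"yaw":0},{"x":15,"y":-14,"z":10,"yaw":0},{"x":9,"y":-7,"z":0,"yaw":0},{"x":0,"y":0,"z":0,"yaw":0}]'
python3 t.py 0.617 0.031 0.096
python3 - <<'E'
from h import *
for n in("top","scene"):
    p=env.read_camera(n); cv2.imwrite(f"pics/{n}1.png",p["frame"][:,:,::-1])
    b=(230,120,430,250) if n=="top" else (200,100,400,230)
    cv2.imwrite(f"pics/{n}1c.png",cv2.resize(p["frame"][b[1]:b[3],b[0]:b[2],::-1],None,fx=4,fy=4,interpolation=cv2.INTER_CUBIC))
    for t in ["green_start_top","blue_breaker_top"]:
        for r in env.cut_out(p,t)[:2]:
            w=world(p,mask=r["mask"]); print(n,t,round(r["score"],2),np.round(r["xy"]),len(w),np.round(np.median(w,0),3) if len(w) else "")
E
```

```text
clock: 3.5
tool_pos: [0.6176, 0.0286, 0.3147]
orientation: [3.142, 0.0, 0.325]
contact_force: [-0.4, -0.5, -0.6]
finger_gap: 0.0007
gripper_force: 0.0
t 3.5 tip [0.6176 0.0286 0.1487] rpy [3.1415e+00 2.0000e-04 3.2530e-01] tool delta mm [ 0.2 -2.5 52.7] F [-0.38 -0.47 -0.59] gap 0.0006961252608527802
top green_start_top 0.5 [371. 215.] 91 [ 0.543 -0.093  0.092]
scene blue_breaker_top 0.7 [310. 186.] 123 [0.621 0.032 0.094]
```

View pics/scene1c.png

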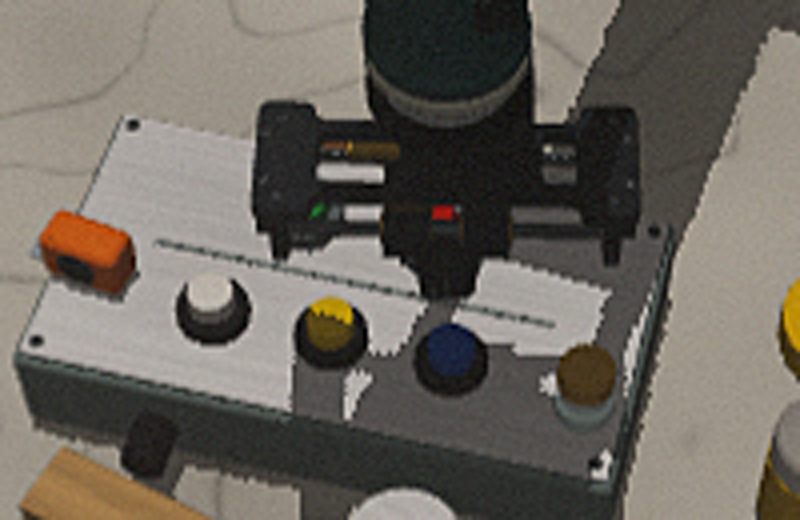

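The tip hangs directly over blue, with the tip at crop (445, 295) and the blue cap at (450, 345). The body's ends reach out over the jar, so I'll check how low they hang.

Run:
```python
from h import *
p=env.read_camera("scene")
def lab(b,name):
    m=np.zeros((400,640),bool); m[b[1]:b[3],b[0]:b[2]]=True
    w=world(p,mask=m); w=w[w[:,2]>.125]
    i=np.argsort(w[:,2])[:6]; print(name,np.round(w[i],3).tolist())
lab((345,125,362,170),"right end"); lab((262,125,285,170),"left end"); lab((300,140,325,178),"tip")
```

```text
right end [[0.622, 0.119, 0.214], [0.624, 0.114, 0.215], [0.623, 0.118, 0.215], [0.622, 0.115, 0.216], [0.625, 0.116, 0.217], [0.622, 0.119, 0.218]]
left end [[0.673, -0.037, 0.213], [0.664, -0.038, 0.214], [0.675, -0.04, 0.214], [0.675, -0.038, 0.215], [0.674, -0.038, 0.217], [0.675, -0.04, 0.217]]
tip [[0.622, 0.036, 0.147], [0.625, 0.03, 0.149], [0.626, 0.028, 0.15], [0.625, 0.034, 0.15], [0.626, 0.039, 0.15], [0.628, 0.026, 0.151]]
```

The lowest ends are 65 mm above the tip, so they clear the jar. Now I'll descend to just above blue.

```bash
python3 -m inch '[{"x":0,"y":-2,"z":8,"yaw":0},{"x":0,"y":0,"z":10,"yaw":0},{"x":0,"y":0,"z":10,"yaw":0},{"x":0,"y":0,"z":10,"yaw":0},{"x":0,"y":0,"z":6,"yaw":0},{"x":0,"y":0,"z":3,"yaw":0},{"x":0,"y":0,"z":0,"yaw":0},{"x":0,"y":0,"z":0,"yaw":0}]'
python3 t.py 0.617 0.031 0.096
```

```text
clock: 4.65
tool_pos: [0.6168, 0.0297, 0.2679]
orientation: [3.141, -0.0, 0.324]
contact_force: [-0.1, 0.1, 0.1]
finger_gap: 0.0004
gripper_force: 0.0
t 4.65 tip [0.6169 0.0297 0.1019] rpy [ 3.1415e+00 -4.0000e-04  3.2390e-01] tool delta mm [ 0.5 -1.1  5.9] F [-0.14  0.13  0.1 ] gap 0.0004253921710128106
```

```bash
python3 -m inch '[{"x":0,"y":-1,"z":2,"yaw":0},{"x":0,"y":0,"z":2,"yaw":0},{"x":0,"y":0,"z":2,"yaw":0},{"x":0,"y":0,"z":2,"yaw":0},{"x":0,"y":0,"z":2,"yaw":0},{"x":0,"y":0,"z":1,"yaw":0},{"x":0,"y":0,"z":0,"yaw":0},{"x":0,"y":0,"z":0,"yaw":0}]'
python3 t.py 0.617 0.031 0.086
```

```text
clock: 5.45
tool_pos: [0.6164, 0.0307, 0.2567]
orientation: [3.142, -0.0, 0.324]
contact_force: [-0.0, 0.0, 1.3]
finger_gap: 0.0003
gripper_force: 0.7
t 5.45 tip [0.6165 0.0308 0.0907] rpy [ 3.1416e+00 -4.0000e-04  3.2380e-01] tool delta mm [ 0.6 -0.1  4.7] F [-0.03  0.04  1.32] gap 0.0003378885043212991
```

```bash
python3 -m inch '[{"x":0,"y":0,"z":1,"yaw":0},{"x":0,"y":0,"z":1,"yaw":0},{"x":0,"y":0,"z":1,"yaw":0},{"x":0,"y":0,"z":0,"yaw":0}]'
python3 -m inch '[{"x":0,"y":0,"z":1,"yaw":0},{"x":0,"y":0,"z":0,"yaw":0}]'
python3 t.py 0.617 0.031 0.086
```

```text
clock: 5.85
tool_pos: [0.6164, 0.0307, 0.2536]
orientation: [3.142, -0.0, 0.324]
contact_force: [1.5, 0.9, 1.7]
finger_gap: 0.0005
gripper_force: 0.9
clock: 6.05
tool_pos: [0.6164, 0.0307, 0.2527]
orientation: [3.142, -0.0, 0.324]
contact_force: [0.9, 0.9, 1.6]
finger_gap: 0.0003
gripper_force: 0.9
t 6.05 tip [0.6165 0.0307 0.0867] rpy [ 3.1416e+00 -4.0000e-04  3.2380e-01] tool delta mm [ 0.6 -0.1  0.7] F [0.9  0.89 1.59] gap 0.0003077025984745073
```

```bash
for i in 1 2; do python3 -m inch '[{"x":0,"y":0,"z":0.5,"yaw":0},{"x":0,"y":0,"z":0,"yaw":0}]' | grep -E "tool_pos|contact"; done
```

```text
tool_pos: [0.6164, 0.0307, 0.2524]
contact_force: [-0.9, 1.6, 3.8]
tool_pos: [0.6164, 0.0307, 0.2524]
contact_force: [-0.2, 1.2, 5.9]
```

Blue is home: it stopped at 86 mm and the force rose to 6 N. Now I'll lift and go above green.

```bash
python3 -m inch '[{"x":0,"y":0,"z":-5,"yaw":0},{"x":0,"y":0,"z":-15,"yaw":0},{"x":0,"y":0,"z":-20,"yaw":0},{"x":-10,"y":10,"z":-15,"yaw":0},{"x":-20,"y":18,"z":-5,"yaw":0},{"x":-24,"y":20,"z":0,"yaw":0},{"x":-24,"y":20,"z":0,"yaw":0},{"x":-16,"y":14,"z":0,"yaw":0},{"x":-10,"y":8,"z":0,"yaw":0},{"x":0,"y":0,"z":0,"yaw":0},{"x":0,"y":0,"z":0,"yaw":0}]'
python3 t.py 0.547 -0.088 0.092
python3 - <<'E'
from h import *
p=env.read_camera("scene")
for t in ["blue_breaker_top","yellow_breaker_top","green_start_top"]:
    for r in env.cut_out(p,t)[:2]:
        w=world(p,mask=r["mask"]); print(t,round(r["score"],2),np.round(r["xy"]),np.round(np.percentile(w,75,axis=0),3) if len(w) else "")
cv2.imwrite("pics/s2c.png",cv2.resize(p["frame"][100:230,200:400,::-1],None,fx=4,fy=4,interpolation=cv2.INTER_CUBIC))
E
```

```text
clock: 7.55
tool_pos: [0.5463, -0.0879, 0.3121]
orientation: [3.142, -0.001, 0.323]
contact_force: [0.4, -0.9, 0.0]
finger_gap: 0.0004
gripper_force: 0.0
t 7.55 tip [ 0.5465 -0.0878  0.1461] rpy [ 3.1416e+00 -7.0000e-04  3.2300e-01] tool delta mm [ 0.4  0.3 54.1] F [ 0.36 -0.88  0.04] gap 0.0004116439021905985
blue_breaker_top 0.42 [310. 190.] [0.624 0.037 0.087]
blue_breaker_top 0.31 [306. 160.] [0.555 0.005 0.09 ]
yellow_breaker_top 0.46 [283. 183.] [ 0.633 -0.032  0.095]
green_start_top 0.66 [275. 149.] [ 0.557 -0.078  0.092]
```

View pics/s2c.png

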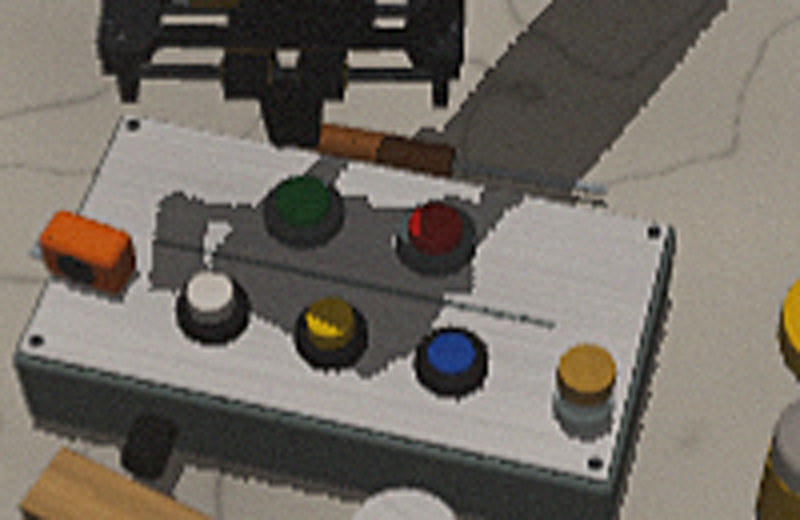

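Blue now sits low in its collar at crop (450, 352), about 87 mm high, and the yellow and white breakers are still out. The tip at (297, 143) is right above green at (303, 203). I'll descend onto green.

```bash
python3 -m inch '[{"x":0,"y":0,"z":8,"yaw":0},{"x":0,"y":0,"z":12,"yaw":0},{"x":0,"y":0,"z":12,"yaw":0},{"x":0,"y":0,"z":10,"yaw":0},{"x":0,"y":0,"z":6,"yaw":0},{"x":0,"y":0,"z":3,"yaw":0},{"x":0,"y":0,"z":0,"yaw":0},{"x":0,"y":0,"z":0,"yaw":0}]' | grep -E "tool_pos|contact"
python3 -m inch '[{"x":0,"y":0,"z":2,"yaw":0},{"x":0,"y":0,"z":2,"yaw":0},{"x":0,"y":0,"z":2,"yaw":0},{"x":0,"y":0,"z":0,"yaw":0}]'| grep -E "tool_pos|contact"
```

```text
tool_pos: [0.5466, -0.0878, 0.261]
contact_force: [-0.6, -0.5, 0.6]
tool_pos: [0.5467, -0.0878, 0.2552]
contact_force: [0.9, 0.3, 4.0]
```

```bash
for i in 1 2 3 4; do python3 -m inch '[{"x":0,"y":0,"z":1,"yaw":0},{"x":0,"y":0,"z":0,"yaw":0}]' | grep -E "tool_pos|contact"; done
```

```text
tool_pos: [0.5467, -0.0878, 0.2542]
contact_force: [0.7, -0.8, 3.5]
tool_pos: [0.5467, -0.0878, 0.2531]
contact_force: [1.6, -0.1, 4.2]
tool_pos: [0.5467, -0.0878, 0.2524]
contact_force: [0.4, 0.1, 6.1]
tool_pos: [0.5468, -0.0879, 0.2523]
contact_force: [-1.7, -0.2, 13.0]
```

Green is fully down: it stopped at 86 mm and the force rose. I'll withdraw.

```bash
python3 -m inch '[{"x":0,"y":0,"z":-3,"yaw":0},{"x":0,"y":0,"z":-10,"yaw":0},{"x":0,"y":0,"z":-20,"yaw":0},{"x":0,"y":0,"z":-25,"yaw":0},{"x":0,"y":0,"z":-25,"yaw":0},{"x":0,"y":0,"z":-25,"yaw":0},{"x":0,"y":0,"z":-20,"yaw":0},{"x":0,"y":0,"z":-10,"yaw":0},{"x":0,"y":0,"z":0,"yaw":0},{"x":0,"y":0,"z":0,"yaw":0}]'
python3 - <<'E'
from h import *
p=env.read_camera("scene")
for t in ["blue_breaker_top","yellow_breaker_top","white_breaker_top","green_start_top","red_stop_top"]:
    for r in env.cut_out(p,t)[:1]:
        w=world(p,mask=r["mask"]); print(t,round(r["score"],2),np.round(r["xy"]),np.round(np.median(w,axis=0),3) if len(w) else "")
cv2.imwrite("pics/s3c.png",cv2.resize(p["frame"][100:290,130:430,::-1],None,fx=2.6,fy=2.6,interpolation=cv2.INTER_CUBIC))
E
```

```text
clock: 10.75
tool_pos: [0.5458, -0.0876, 0.3875]
orientation: [-3.14, 0.002, 0.324]
contact_force: [-1.0, 0.2, 0.3]
finger_gap: 0.0007
gripper_force: 0.0
yellow_breaker_top 0.48 [284. 183.] [ 0.626 -0.038  0.094]
white_breaker_top 0.54 [249. 176.] [ 0.632 -0.107  0.094]
green_start_top 0.56 [343. 202.] [0.629 0.11  0.108]
red_stop_top 0.68 [276. 154.] [ 0.554 -0.083  0.083]
```

View pics/s3c.png

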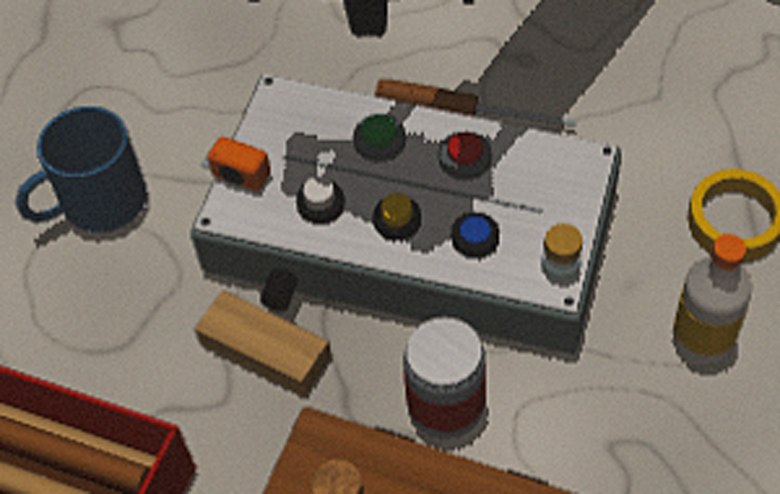

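The picture shows blue in at (475, 229), green up at (380, 130), yellow, white and red still out, and everything else in place. I'll hand in.

```bash
python3 -c "
from rig import env
print(env.close_job())"
```

```text
the job is handed in; nothing more can be done
None
```

I pushed the blue breaker fully home, pressed green start down and let it spring back, then withdrew and handed the job in; the last picture showed everything else in place, but the hand-in returned no verdict.

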